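Find the hidden notch and unbolt the slice rack

ROBOT

A 7-joint arm with a two-finger parallel gripper is mounted at the origin on the work surface. World frame = base frame: x ahead of the robot, y to its left, z up, the work surface at z = 0. Lengths are in m, angles in degrees, forces in N, time in s.
With the tool pointing down it reaches from about 0.35 to 0.9 m from the base axis. Payload 7.2 kg.
Tool frame: the origin (TCP) lies on the centre line of the jaws, within the pads' length; the fingertips stand 19 mm ahead of it and the grasp point (between the pads) is the TCP (manip.tip_extent is the distance from the TCP to the fingertips, in m); z points along the fingers, y is the line along which they close (so a half turn about z gives the same grasp; the last joint's range is limited). The gripper opens to 85 mm and grips with 20 to 120 N. Pads are 22 mm wide; open, the fingers measure 114 mm over their backs; the gripper's body (76 mm by 85 mm) begins 54 mm behind the grasp point. The pads swing forward as they close: fully open they stand 13 mm farther back than shut.
Start: joints at [72.869, 23.554, -0.728, 91.456, 0.321, 64.991, -4.71], TCP at [0.143, -0.608, 0.25] pointing down, gripper open.
Joint ranges: [-169.25, 169.25], [-16.82, 113.86], [-84.01, 82.57], [7.8, 145.47], [-59.2, 239.2], [7.22, 106.19], [-163.78, 163.78]. Speed limits (degrees/s): [136.94, 136.94, 172.46, 172.46, 180, 180, 180].

INTERFACE

Orientations are given as a 3x3 rotation matrix whose columns are the frame's x, y, z axes.
In Python, from plant import observe, camera, get_calibration, order, manip gives the robot as it stands.
- The arm moves only by the tool step_arm, never from a script. Its argument "motion" is a list that holds one entry, the list of rows, each a list of 5 numbers: the shift along the tool's x, y, z in m, then the turn about the tool's z in rad, then the finger opening in m, from 0 to 0.0854. In form: [[[tx, ty, tz, turn, hand], ...]]. A call has 1 to 10 rows; each row shifts and turns the commanded pose from where the row before left it, along the tool's axes as they then stand; what a row does not reach is not made up. A row lasts 1/8 s, in which the tool goes at most 62.5 mm and 10.7 degrees, less where a joint would pass 70% of its speed; a pose out of reach is approached as far as the arm can. A call with a gripper value outside its range is refused whole. The fingers move at their own pace and stop on an object; "force" is the grip in N (left out, the last holds). Time passes only in rows, so rows that do not move let the fingers close. It gives the time, the measured TCP pose, the force, the opening and the grip force at its end, in the units of the state.
- observe(): the state, without advancing time (a new reading comes with each control period).
- camera(name): name is "scene" or "top"; returns (picture, depth): 384x512x3 uint8, blue, green, red; 384x512 float32, m along the optical axis (not along the pixel's ray), 0 where there is no reading.
- get_calibration(name): a dict with "vertical_fov" (degrees; the focal length in pixels is half the picture's height over the tangent of half this angle, whatever the lens; pixels are square), "cx", "cy" (the principal point, pixels), "R" (3x3) and "t" (3): a world point X has camera coordinates R X + t. Camera axes: x right, y down, z forward; pixel columns grow to the right and rows downward; lengths in m; the calibration is good to about 2 mm. A picture is of the moment at which its call begins. get_calibration takes no time and is no camera call.
- order.sign_off(): hands the job in; it is judged then, once.
The state is a dict: "time_s": time; "q": joint angles; "joint_vel": joint speeds; "tau": joint torques, N m; "position": TCP position; "tcp_rot": TCP orientation; "wrist_force": force on the tool from outside, world axes, zero at the start; "moment": the same for the moment, N m; "width": finger opening in m; "grip_force": force on a finger pad.
Only numpy, scipy, OpenCV 4.12 (cv2) and the standard library are available. Lean on these libraries where they do the work, as an engineer would, in place of code of your own. Each camera call takes 0.05 s, during which the arm holds its last target. There are 200 camera calls.

TASK

The rack with the stone slices is bolted to its stand. Turn the lock's knob slowly clockwise until you feel it stop dragging and pull into its hidden notch, let go so that it settles there, then gently draw the brass bolt by its peg all the way out of the rack, into the lock case. Never force the bolt while the lock still blocks it, and leave the specimens and the tools lying around undisturbed.

Things in the scene. Friction and masses are not known exactly. Their poses are not given: they have to be found in the camera images.
- stand: beech stand fixed on a 30 mm high step: plank 115 (x) x 300 (y) x 14 mm, origin under its centre, x away from its front, y along it towards the lock, z up. On the -y half the slotted rack (y -150 to -48 mm, x -50 to 50 mm, 58 mm high; its slices reach 120 mm). Between rack and lock case (y -48 to +48 mm) only the bolt's bar bridges the gap
- lockcase: wooden lock case, 94 x 94 x 46 mm, fixed on the stand's +y half; origin under its centre, 14 mm above the stand's origin at y = +95 mm, axes as the stand's. The knob turns on its top. Inside, out of sight, a spring plunger rides on a disc turned by the knob and blocks the bolt until the disc's notch comes under it
- dial (a joint): knob angle, 0 to 1.75 rad, grows clockwise from above; starts below 0.25. The hidden notch's bottom lies anywhere from 0.6 to 1.4. Off it the turning knob drags with 0.15 N m (+-0.15 while paused). Over the last 0.25 rad before the bottom it turns to a clockwise pull growing to 0.4 N m or more; beyond the bottom it resists by over 1 N m. Let go while it pulls, it settles in the bottom
- dial_grip (a point): point on the knob's vertical axis at the height to grip, 90 mm above the stand's origin. The knob's grip is an upright bar 44 mm long (this point's x), 12 mm thick (its y), rising from 18 mm below to 11 mm above this point, over a 48 mm round skirt
- bolt: brass bolt: bar 12 mm wide, 8 mm high, along the stand's y, with an upright peg 12 mm in diameter reaching 37 mm above the bar's underside. Origin on the peg's axis at that underside, 45 mm above the stand's origin, axes as the stand's. Shut, it is at y = -5 mm in the stand's frame; it slides 30 mm towards +y to a dead stop, dragging with 1.5 N and staying put; while blocked it stops after 1 mm
- agate: green agate slice, upright disc 88 mm across and 10 mm thick, loose in the rack's rear slot; origin at its lowest point (bystander)
- petrified: brown petrified wood slice, upright disc 76 mm across and 10 mm thick, loose in the rack's front slot; origin at its lowest point (bystander)
- selenite: selenite wand, 100 x 22 x 18 mm high, lying; origin under its centre (bystander)
- copperchunk: lump of copper, about 40 x 35 x 38 mm high; origin under its centre (bystander)
- streakplate: white ceramic streak plate 50 x 50 x 8 mm, lying flat; origin under its centre (bystander)
- lens: folding hand lens, 22 mm radius disc with a 52 mm handle plate towards its -x, 10 mm thick; origin under the disc (bystander)
- pyrite: pyrite crystal cluster about 35 mm; origin under its centre (bystander)

How it is judged (in metres and radians):
On the way:
1. the knob has been turned clockwise out of its starting sector, into the region where the notch lies (value of joint dial above 0.42 rad), for 0.2 s.
At the end, for the whole second after the job is handed in: the bolt is fully drawn: its origin lies beyond y = +21 mm in the stand's frame (26 of its 30 mm travel), at rest; the knob therefore sits in its notch (y of bolt in the frame of stand above 0.021 m and linear speed of bolt below 0.005 m/s); the robot touches nothing.
It fails at once if the bolt is forced with more than 15 N against the lock that still blocks it (contact force between bolt and lockcase above 15 N).
It fails at once if a specimen or tool lying on the step is disturbed (moved more than 15 mm) (distance of any of selenite, copperchunk, streakplate, lens, pyrite from where it was at the start of the episode above 0.015 m).
It fails at once if a slice in the rack is disturbed (moved more than 15 mm or tipped more than 0.3 rad) (distance of any of agate, petrified from where it was at the start of the episode above 0.015 m or angle between any of agate, petrified's own z axis and vertical above 0.3 rad).
It also fails if it takes over 61 s, if anything falls off the work surface, if the arm or the gripper's body presses on something with over 40 N, if the wrist force passes 120 N, or if a joint passes its speed limit or range.

## Working session

There is one attempt and no reset: what is moved stays moved. The work goes in short steps, Python scripts to look and compute and a tool call to move; the robot and the scene stay as the last step left them, time stands still between calls to the robot, and variables do not carry over. Pictures are saved under pics/ and viewed, at most 10 in all, crops included, and the job is handed in when it is done.

Besides the shell and the picture viewer there is one more tool, called after ">>>" by a JSON object that holds its "api" and its "payload". step_arm: Moves the arm, as the interface text tells. Its arguments: {"type":"object","properties":{"motion":{"type":"array","items":{"type":"array","items":{"type":"array","items":{"type":"number"}}}},"force":{"type":"number"}},"required":["motion"]}

```bash
mkdir -p pics; python3 - <<'E'
from plant import *
import cv2,numpy as np
for n in("scene","top"):
    p,d=camera(n);cv2.imwrite(f"pics/{n}0.png",p);np.save(f"{n}_d.npy",d);cv2.imwrite(f"{n}.png",p)
    c=get_calibration(n);print(n,c)
s=observe();print(s["position"],s["tcp_rot"],s["wrist_force"],s["moment"],s["time_s"])
E
```

```text
scene {'vertical_fov': 57.624936141604536, 'cx': 255.92116104398264, 'cy': 191.24430563443136, 'R': array([[-0.77636296,  0.63011645, -0.01462248],
       [ 0.37552987,  0.44380689, -0.81364167],
       [-0.50619944, -0.63717243, -0.58118278]]), 't': array([ 0.37308901, -0.10833093,  1.24053142])}
top {'vertical_fov': 48.46157170702663, 'cx': 260.90507716417846, 'cy': 179.96054510531386, 'R': array([[-0.00989556, -0.99988603,  0.0114017 ],
       [-0.99829451,  0.00922247, -0.05764563],
       [ 0.05753391, -0.01195269, -0.998272  ]]), 't': array([0.03824499, 0.51063863, 0.91824775])}
[ 0.14286994 -0.60803883  0.24953623] [[ 9.73466591e-01  2.28828799e-01 -4.20734568e-04]
 [ 2.28829166e-01 -9.73465633e-01  1.36894134e-03]
 [-9.63174400e-05 -1.42889500e-03 -9.99998974e-01]] [ 0.21983766  0.05973711 -0.64384515] [-0.0265038  -0.03982844  0.00524511] 0.1
```

View pics/scene0.png

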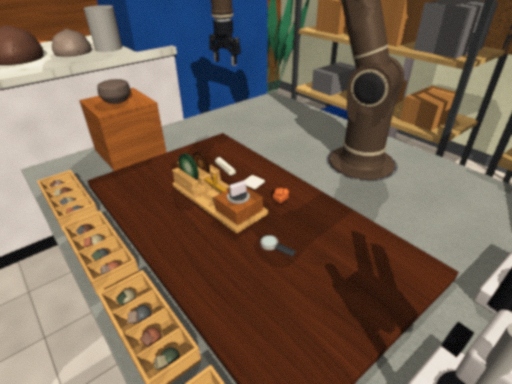

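View pics/top0.png

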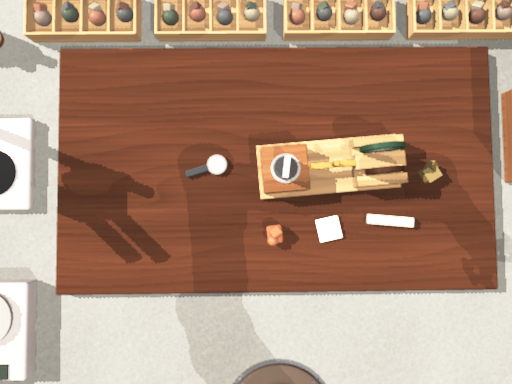

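The top view shows the stand from (257,145) to (407,195). The lock case is on its left (+y) side with the white knob bar at about (287,167), and the brass peg is near (335,162). The rack with the slices is on the right. Next I'll measure these with masks.

```bash
cat > h.py <<'E'
from plant import *
import cv2,numpy as np
def ray(n,u,v,z):
    c=get_calibration(n);f=192/np.tan(np.radians(c["vertical_fov"]/2))
    d=c["R"].T@np.array([(u-c["cx"])/f,(v-c["cy"])/f,1]);o=-c["R"].T@c["t"]
    return o+d*(z-o[2])/d[2]
def pt(n,u,v,D):
    c=get_calibration(n);f=192/np.tan(np.radians(c["vertical_fov"]/2))
    return c["R"].T@(D*np.array([(u-c["cx"])/f,(v-c["cy"])/f,1])-c["t"])
E
python3 - <<'E'
from h import *
p=cv2.imread("top.png");d=np.load("top_d.npy")
cv2.imwrite("pics/crop1.png",cv2.resize(p[125:245,245:445],None,fx=4,fy=4,interpolation=cv2.INTER_CUBIC)[:, :800])
s=cv2.imread("scene.png");cv2.imwrite("pics/crop2.png",cv2.resize(s[145:235,165:300],None,fx=5.5,fy=5.5,interpolation=cv2.INTER_CUBIC))
hsv=cv2.cvtColor(p,cv2.COLOR_BGR2HSV)
def show(name,m,z):
    n,l,st,c=cv2.connectedComponentsWithStats(m.astype(np.uint8))
    for i in range(1,n):
        if st[i,4]<12: continue
        ys,xs=np.where(l==i);r=cv2.minAreaRect(np.c_[xs,ys].astype(np.float32))
        b=cv2.boxPoints(r);P=np.array([ray("top",*q,z) for q in b])
        print(name,st[i],c[i].round(1),ray("top",*c[i],z).round(4),"rect",P[:,:2].round(4).tolist(), "depthpt",pt("top",*c[i],d[int(c[i][1]),int(c[i][0])]).round(3))
roi=np.zeros(p.shape[:2],bool);roi[140:200,250:340]=1
show("white",roi&(hsv[...,1]<45)&(hsv[...,2]>170),.131)
roi=np.zeros(p.shape[:2],bool);roi[130:205,250:412]=1
h,sa,v=cv2.split(hsv)
show("casetop",roi&(h<13)&(sa>110)&(v>90),.09)
show("brass",roi&(h>20)&(h<32)&(sa>150),.1)
show("stand",cv2.morphologyEx((roi&(v>95)).astype(np.uint8),cv2.MORPH_CLOSE,np.ones((9,9))),.044)
print(p[155:172:2,300:350:3].tolist().__len__()); print(hsv[163,300:356:2].tolist())
E
```

```text
white [271 153  29  30 396] [284.7 167.5] [ 0.5277 -0.0111  0.131 ] rect [[0.5559, 0.0149], [0.5555, -0.039], [0.4997, -0.0381], [0.5002, 0.0155]] depthpt [ 0.528 -0.011  0.131]
casetop [ 250  130  162   75 2208] [303.3 148.3] [ 0.57   -0.0519  0.09  ] rect [[0.608, 0.0553], [0.6055, -0.2716], [0.4554, -0.2671], [0.4586, 0.0566]] depthpt [ 0.57  -0.052  0.091]
casetop [273 146  13  12  75] [277.3 151.2] [0.5645 0.0007 0.09  ] rect [[0.5689, 0.0165], [0.5796, -0.0075], [0.5627, -0.0149], [0.552, 0.0091]] depthpt [0.564 0.001 0.091]
casetop [263 151  47  42 649] [289.5 181.9] [ 0.5023 -0.0232  0.09  ] rect [[0.5566, 0.0344], [0.5646, -0.058], [0.4877, -0.0641], [0.4798, 0.0279]] depthpt [ 0.502 -0.023  0.094]
casetop [371 166  27   8 129] [383.2 169.4] [ 0.5257 -0.2128  0.09  ] rect [[0.5287, -0.1874], [0.5335, -0.2409], [0.5223, -0.2417], [0.5175, -0.1882]] depthpt [ 0.522 -0.199  0.137]
casetop [324 193  88  12 607] [369.8 200.3] [ 0.4637 -0.1842  0.09  ] rect [[0.4792, -0.0922], [0.4775, -0.2677], [0.4554, -0.2671], [0.4572, -0.0918]] depthpt [ 0.464 -0.199  0.035]
stand [  250   130   162    75 11217] [327.8 164.9] [ 0.54   -0.1088  0.044 ] rect [[0.6161, 0.0559], [0.6134, -0.2886], [0.4553, -0.2838], [0.4587, 0.0572]] depthpt [ 0.536 -0.102  0.085]
9
[[11, 126, 190], [12, 145, 214], [14, 133, 246], [15, 134, 248], [17, 139, 230], [20, 124, 231], [22, 122, 250], [22, 127, 249], [22, 131, 249], [23, 127, 251], [24, 124, 253], [26, 120, 254], [25, 122, 254], [25, 123, 254], [25, 123, 254], [23, 135, 249], [18, 149, 219], [22, 136, 248], [24, 126, 253], [24, 130, 252], [20, 142, 240], [24, 127, 253], [24, 128, 253], [24, 128, 253], [24, 129, 253], [24, 130, 252], [23, 130, 252], [23, 135, 250]]
```

View pics/crop1.png

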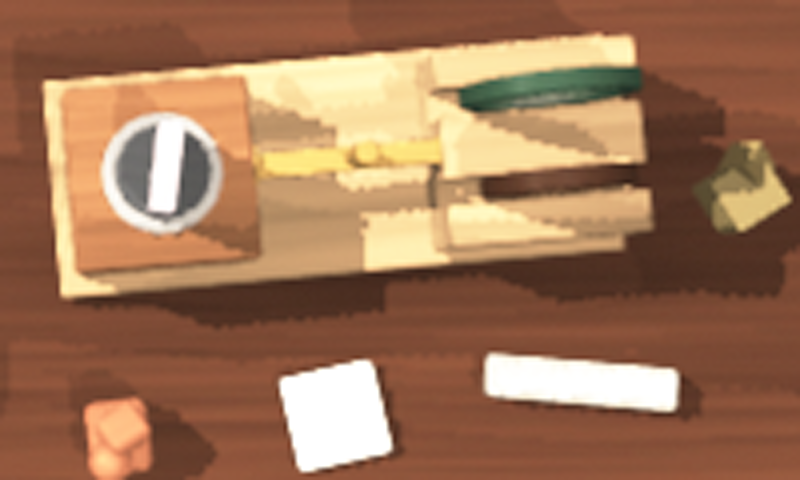

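View pics/crop2.png

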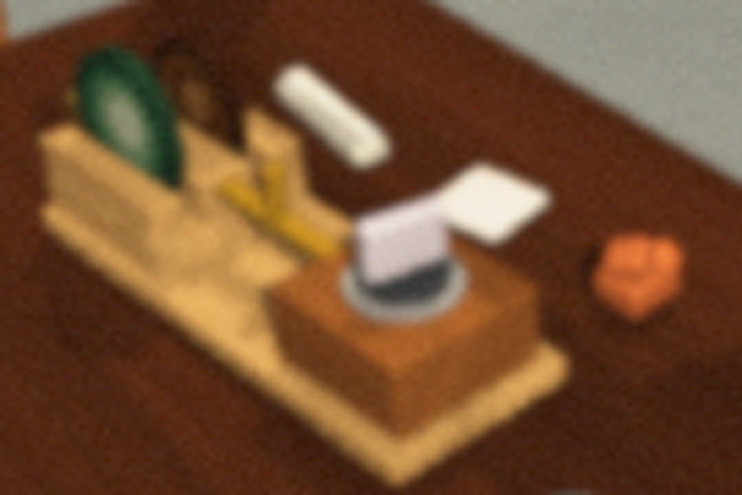

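The crops show the white knob bar running nearly along the stand's x, with its centre at about (286,167) in the top image. The bolt runs from the case into the rack, and its peg top is near (337,163). The case is clearly bounded. Now depth-based fitting.

```bash
python3 - <<'E'
from h import *
d=np.load("top_d.npy")
vs,us=np.mgrid[135:205,245:415]
c=get_calibration("top");f=192/np.tan(np.radians(c["vertical_fov"]/2))
D=d[vs,us];X=np.stack([(us-c["cx"])/f*D,(vs-c["cy"])/f*D,D],-1)-c["t"];W=X@c["R"]
z=W[...,2]
def rect(m,name):
    m=m.astype(np.uint8);n,l,st,ce=cv2.connectedComponentsWithStats(m);i=1+np.argmax(st[1:,4]);P=W[l==i]
    r=cv2.minAreaRect((P[:,:2]*1000).astype(np.float32))
    print(name,st[i].tolist(),P.mean(0).round(4),"rect",np.round(r[0],1),np.round(r[1],1),round(r[2],2),"z",np.percentile(P[:,2],[5,50,95]).round(4));return P
b=rect((z>.118)&(us<312),"bar")
u,s,vt=np.linalg.svd(b[:,:2]-b[:,:2].mean(0),full_matrices=False);print("bar dir",vt[0],np.degrees(np.arctan2(vt[0][1],vt[0][0])))
rect((z>.085)&(us<316),"case(all)")
rect((z>.085)&(us<325)&(us>250),"case2")
g=(us>314)&(us<352)
rect((z>.097)&g&(vs<175)&(vs>152),"peg")
rect((z>.070)&(z<.09)&g&(vs>152)&(vs<175),"bolt bar")
rect((z>.037)&(z<.2),"stand")
rect((z>.037)&(z<.05),"plank")
E
```

```text
bar [37, 20, 9, 23, 151] [ 0.5302 -0.013   0.1371] rect [500.6   4.5] [ 25.  115.1] 59.5 z [0.1285 0.1321 0.1342]
bar dir [-0.96181047  0.27371631] 164.11447055359963
case(all) [15, 8, 50, 50, 2171] [ 0.5303 -0.0131  0.0993] rect [519.9  -7.5] [116.1 114.1] 4.8 z [0.089  0.0922 0.1314]
case2 [15, 8, 50, 50, 2171] [ 0.5303 -0.0131  0.0993] rect [519.9  -7.5] [116.1 114.1] 4.8 z [0.089  0.0922 0.1314]
peg [87, 25, 7, 6, 36] [ 0.5386 -0.112   0.1109] rect [ 538.4 -112.7] [10.   9.8] 1.65 z [0.0989 0.1123 0.1152]
bolt bar [70, 26, 19, 8, 107] [ 0.5372 -0.0926  0.0844] rect [537.5 -93.2] [11.9 36.4] 5.46 z [0.0811 0.0843 0.0874]
stand [11, 0, 152, 64, 7886] [ 0.5358 -0.1078  0.0778] rect [ 538.9 -108.2] [115.2 299.7] 4.42 z [0.0436 0.0885 0.1325]
plank [11, 2, 145, 62, 2771] [ 0.5315 -0.0953  0.0453] rect [ 538.9 -108.2] [115.2 299.6] 4.43 z [0.0426 0.0453 0.0479]
```

>>> {"api": "step_arm", "payload": {"motion": [[[0.043,-0.041,0,0,0.04],[0.043,-0.041,0,0,0.04],[0.043,-0.041,0,0,0.04],[0.043,-0.041,0,0,0.04],[0.043,-0.041,0,0,0.04],[0.043,-0.041,0,0,0.04],[0.043,-0.041,0,0,0.04],[0.043,-0.041,0,0,0.04],[0.043,-0.041,0,0,0.04],[0.043,-0.041,0,0,0.04]]]}}

```text
time_s: 1.35
position: [0.4684, -0.1094, 0.2503]
tcp_rot: [[0.974, 0.228, 0.0], [0.228, -0.974, -0.0], [0.0, 0.0, -1.0]]
wrist_force: [0.7, -1.7, 0.0]
width: 0.0398
grip_force: 0.0
```

```bash
python3 - <<'E'
from h import *
d=np.load("top_d.npy")
vs,us=np.mgrid[135:205,245:415]
c=get_calibration("top");f=192/np.tan(np.radians(c["vertical_fov"]/2))
D=d[vs,us];X=np.stack([(us-c["cx"])/f*D,(vs-c["cy"])/f*D,D],-1)-c["t"];W=X@c["R"]
z=W[...,2];P=W[(z>.12)&(z<.14)&(us<312)][:,:2]*1000
r=cv2.minAreaRect(P.astype(np.float32));print(r,P.mean(0),len(P))
u,s,vt=np.linalg.svd(P-P.mean(0),full_matrices=False);print(np.degrees(np.arctan(vt[0][1]/vt[0][0])))
s=observe();print(s["time_s"],s["q"],s["position"],s["tcp_rot"],s["wrist_force"],s["moment"])
E
```

```text
((531.0225219726562, -13.635075569152832), (12.153667449951172, 43.45037841796875), 82.74275207519531) [530.78814509 -13.42215447] 149
-7.806652491298838
1.35 [ 28.03500492  11.14250838 -23.56330912 109.58753797   5.12352464
  60.27156054 -74.47526905] [ 0.46838258 -0.10936962  0.25027697] [[ 9.73573120e-01  2.28375512e-01  7.62819026e-05]
 [ 2.28375524e-01 -9.73573072e-01 -3.04093420e-04]
 [ 4.81851585e-06  3.13478099e-04 -9.99999951e-01]] [ 0.6769717  -1.68400579  0.00994885] [-0.0873469  -0.09004739 -0.00030796]
```

>>> {"api": "step_arm", "payload": {"motion": [[[0.0416,-0.0395,0,0,0.04],[0.0416,-0.0395,0,0,0.04],[0,0,0,-0.18,0.04],[0,0,0,-0.18,0.04],[0,0,0,-0.18,0.04],[0,0,0,-0.18,0.04],[0,0,0,-0.18,0.04],[0,0,0,-0.18,0.04],[0,0,0,-0.18,0.04],[0,0,0,-0.18,0.04]]]}}

```text
time_s: 2.6
position: [0.5304, -0.0151, 0.25]
tcp_rot: [[-0.106, 0.994, -0.001], [0.994, 0.106, -0.0], [0.0, -0.001, -1.0]]
wrist_force: [-0.9, 1.7, 0.1]
width: 0.0402
grip_force: 0.0
```

>>> {"api": "step_arm", "payload": {"motion": [[[0,0,0,-0.18,0.04],[0,0,0,-0.18,0.04],[0,0,0,-0.18,0.04],[0,0,0,-0.18,0.04],[0,0,0,-0.18,0.04],[0,0,0,-0.18,0.04],[0,0,0,-0.18,0.04],[0,0,0,-0.08,0.04],[0,0,0,0,0.04]]]}}

```text
time_s: 3.72
position: [0.5305, -0.0152, 0.2499]
tcp_rot: [[-0.991, 0.131, -0.001], [0.131, 0.991, 0.0], [0.001, 0.0, -1.0]]
wrist_force: [0.3, -0.1, -1.1]
width: 0.04
grip_force: 0.0
```

```bash
cat > st.py <<'E'
from plant import *
import numpy as np
s=observe();R=np.array(s["tcp_rot"])
print(s["time_s"],"q",np.round(s["q"],1),"p",np.round(s["position"],4),"yaw",np.degrees(np.arctan2(R[1,0],R[0,0])).round(2),"F",np.round(s["wrist_force"],2),"M",np.round(s["moment"],3),"w",s["width"],s["grip_force"])
def go(x,y,z):print("tool shift",(R.T@(np.array([x,y,z])-s["position"])).round(4))
E
python3 -c "
from st import *
go(.5313,-.0135,.124)"
```

```text
3.725 q [ 40.9  24.4 -57.9 101.9  22.5  66.3  58.5] p [ 0.5305 -0.0152  0.2499] yaw 172.45 F [ 0.32 -0.09 -1.07] M [ 0.019 -0.023  0.003] w 0.04003073860471235 0.0
tool shift [-0.0007  0.0018  0.1259]
```

>>> {"api": "step_arm", "payload": {"motion": [[[-0.0007,0.0018,0.03,0,0.04],[0,0,0.03,0,0.04],[0,0,0.03,0,0.04],[0,0,0.02,0,0.04],[0,0,0.01,0,0.04],[0,0,0.006,0,0.04],[0,0,0,0,0.04]]]}}

```text
time_s: 4.6
position: [0.5318, -0.0132, 0.1245]
tcp_rot: [[-0.991, 0.131, 0.0], [0.131, 0.991, 0.0], [-0.0, 0.0, -1.0]]
wrist_force: [-0.5, 0.4, 0.9]
width: 0.0402
grip_force: 0.0
```

>>> {"api": "step_arm", "payload": {"motion": [[[0,0,0,0,0.02],[0,0,0,0,0.008],[0,0,0,0,0.005],[0,0,0,0,0.005],[0,0,0,0,0.005],[0,0,0,0,0.005]]], "force": 40}}

```text
time_s: 5.35
position: [0.5318, -0.015, 0.1251]
tcp_rot: [[-0.991, 0.132, 0.001], [0.132, 0.991, -0.003], [-0.001, -0.003, -1.0]]
wrist_force: [-1.9, -5.0, 5.1]
width: 0.0112
grip_force: 41.3
```

```bash
python3 st.py
```

```text
5.35 q [ 35.   32.6 -51.6 109.3  31.9  53.6  50.5] p [ 0.5318 -0.015   0.1251] yaw 172.43 F [-1.93 -5.01  5.12] M [-0.813  0.401  0.162] w 0.011221800051948734 41.273159980773926
```

>>> {"api": "step_arm", "payload": {"motion": [[[0,-0.0015,0,0.03,0.005],[0,0,0,0.03,0.005],[0,0,0,0.03,0.005],[0,0,0,0.03,0.005],[0,0,0,0.03,0.005],[0,0,0,0.03,0.005],[0,0,0,0.03,0.005],[0,0,0,0.03,0.005]]]}}

```text
time_s: 6.35
position: [0.5317, -0.0158, 0.1251]
tcp_rot: [[-0.931, 0.364, 0.001], [0.364, 0.931, -0.002], [-0.001, -0.001, -1.0]]
wrist_force: [-2.2, -4.2, 6.9]
width: 0.0114
grip_force: 41.5
```

```bash
python3 st.py
```

```text
6.35 q [ 33.   31.3 -48.4 109.4  29.5  52.4  38.8] p [ 0.5317 -0.0158  0.1251] yaw 158.63 F [-2.22 -4.22  6.95] M [-0.557  0.502  0.16 ] w 0.011426946919814385 41.481197476387024
```

>>> {"api": "step_arm", "payload": {"motion": [[[0,0,0,0.03,0.005],[0,0,0,0.03,0.005],[0,0,0,0.02,0.005]]]}}

```text
time_s: 6.72
position: [0.5316, -0.016, 0.1251]
tcp_rot: [[-0.899, 0.438, 0.0], [0.438, 0.899, -0.002], [-0.001, -0.002, -1.0]]
wrist_force: [-3.0, -5.4, 7.5]
width: 0.0117
grip_force: 41.6
```

```bash
python3 st.py
```

```text
6.725 q [ 32.3  30.9 -47.3 109.5  28.7  52.1  34.9] p [ 0.5316 -0.016   0.1251] yaw 154.05 F [-2.98 -5.37  7.51] M [-0.807  0.563  0.139] w 0.011727274586191909 41.551732420921326
```

>>> {"api": "step_arm", "payload": {"motion": [[[0,0,0,0.03,0.005],[0,0,0,0.03,0.005],[0,0,0,0.03,0.005]]]}}

```text
time_s: 7.1
position: [0.5314, -0.0163, 0.1251]
tcp_rot: [[-0.856, 0.517, 0.0], [0.517, 0.856, -0.003], [-0.001, -0.002, -1.0]]
wrist_force: [-4.0, -5.1, 9.4]
width: 0.0112
grip_force: 41.6
```

```bash
python3 st.py
```

```text
7.1 q [ 31.5  30.5 -46.  109.5  27.9  51.8  30.5] p [ 0.5314 -0.0163  0.1251] yaw 148.87 F [-3.96 -5.11  9.41] M [-0.769  0.672  0.164] w 0.011186503755047079 41.63922071456909
```

>>> {"api": "step_arm", "payload": {"motion": [[[0,0,0,0.03,0.005],[0,0,0,0.03,0.005],[0,0,0,0.03,0.005]]]}}

```text
time_s: 7.48
position: [0.5313, -0.0165, 0.1251]
tcp_rot: [[-0.806, 0.592, -0.0], [0.592, 0.806, -0.003], [-0.002, -0.002, -1.0]]
wrist_force: [-3.6, -7.2, 9.7]
width: 0.011
grip_force: 41.8
```

```bash
python3 st.py
```

```text
7.475 q [ 30.7  30.  -44.8 109.6  27.   51.4  26. ] p [ 0.5313 -0.0165  0.1251] yaw 143.71 F [-3.63 -7.21  9.72] M [-0.955  0.851  0.134] w 0.010979306849685106 41.75187706947327
```

>>> {"api": "step_arm", "payload": {"motion": [[[0,0,0,0.03,0.005],[0,0,0,0.03,0.005]]]}}

```text
time_s: 7.72
position: [0.5312, -0.0166, 0.1251]
tcp_rot: [[-0.769, 0.639, -0.0], [0.639, 0.769, -0.003], [-0.002, -0.003, -1.0]]
wrist_force: [-4.9, -5.8, 10.3]
width: 0.0113
grip_force: 41.8
```

```bash
python3 st.py
```

```text
7.725 q [ 30.1  29.8 -44.  109.6  26.5  51.2  23.1] p [ 0.5312 -0.0166  0.1251] yaw 140.26 F [-4.89 -5.77 10.32] M [-0.956  0.925  0.142] w 0.011251784762029359 41.80117428302765
```

>>> {"api": "step_arm", "payload": {"motion": [[[0,0,0,0.03,0.005],[0,0,0,0.03,0.005]]]}}

```text
time_s: 7.98
position: [0.5311, -0.0168, 0.1251]
tcp_rot: [[-0.729, 0.684, -0.001], [0.684, 0.729, -0.003], [-0.002, -0.003, -1.0]]
wrist_force: [-5.4, -5.2, 11.0]
width: 0.0112
grip_force: 41.9
```

```bash
python3 st.py
```

```text
7.975 q [ 29.5  29.5 -43.1 109.7  25.9  51.   20.1] p [ 0.5311 -0.0168  0.1251] yaw 136.81 F [-5.37 -5.23 11.04] M [-1.11   1.082  0.106] w 0.011248157219169717 41.88183546066284
```

>>> {"api": "step_arm", "payload": {"motion": [[[0,0,0,0.03,0.005],[0,0,0,0.03,0.005]]]}}

```text
time_s: 8.22
position: [0.5309, -0.0169, 0.1251]
tcp_rot: [[-0.687, 0.727, -0.001], [0.727, 0.687, -0.003], [-0.002, -0.003, -1.0]]
wrist_force: [-5.5, -5.8, 10.1]
width: 0.0114
grip_force: 42.0
```

```bash
python3 st.py
```

```text
8.225 q [ 29.   29.2 -42.3 109.7  25.4  50.8  17.2] p [ 0.5309 -0.0169  0.1251] yaw 133.37 F [-5.47 -5.77 10.15] M [-1.157  1.2    0.041] w 0.011431810202281996 41.97420001029968
```

>>> {"api": "step_arm", "payload": {"motion": [[[0,0,0,0.02,0.005],[0,0,0,0.02,0.005]]]}}

```text
time_s: 8.48
position: [0.5309, -0.017, 0.1251]
tcp_rot: [[-0.657, 0.754, -0.001], [0.754, 0.657, -0.004], [-0.002, -0.003, -1.0]]
wrist_force: [-5.9, -6.6, 11.4]
width: 0.0114
grip_force: 42.0
```

```bash
python3 st.py
```

```text
8.475 q [ 28.6  29.1 -41.8 109.7  25.   50.7  15.2] p [ 0.5309 -0.017   0.1251] yaw 131.09 F [-5.9 -6.6 11.4] M [-1.149  1.262  0.034] w 0.01138428711086555 42.0136034488678
```

>>> {"api": "step_arm", "payload": {"motion": [[[0,0,0,0.02,0.005],[0,0,0,0.02,0.005]]]}}

```text
time_s: 8.72
position: [0.5308, -0.0171, 0.1251]
tcp_rot: [[-0.626, 0.78, -0.001], [0.78, 0.626, -0.004], [-0.002, -0.003, -1.0]]
wrist_force: [-5.2, -6.6, 12.6]
width: 0.0114
grip_force: 42.0
```

```bash
python3 st.py
```

```text
8.725 q [ 28.2  28.9 -41.2 109.7  24.6  50.5  13.2] p [ 0.5308 -0.0171  0.1251] yaw 128.78 F [-5.23 -6.59 12.58] M [-1.371  1.341  0.011] w 0.011362169442507014 42.04619228839874
```

>>> {"api": "step_arm", "payload": {"motion": [[[0,0,0,0.02,0.005],[0,0,0,0.02,0.005]]]}}

```text
time_s: 8.98
position: [0.5306, -0.0172, 0.125]
tcp_rot: [[-0.595, 0.804, -0.002], [0.804, 0.595, -0.004], [-0.002, -0.004, -1.0]]
wrist_force: [-7.2, -7.4, 11.8]
width: 0.0113
grip_force: 42.1
```

```bash
python3 st.py
```

```text
8.975 q [ 27.8  28.7 -40.7 109.8  24.3  50.4  11.2] p [ 0.5306 -0.0172  0.125 ] yaw 126.48 F [-7.22 -7.41 11.79] M [-1.254  1.442 -0.153] w 0.011314103655776755 42.109885811805725
```

>>> {"api": "step_arm", "payload": {"motion": [[[0,0,0,0.02,0.005],[0,0,0,0.02,0.005]]]}}

```text
time_s: 9.22
position: [0.5306, -0.0172, 0.1251]
tcp_rot: [[-0.562, 0.827, -0.002], [0.827, 0.562, -0.004], [-0.002, -0.004, -1.0]]
wrist_force: [-6.7, -7.4, 12.1]
width: 0.0112
grip_force: 42.1
```

```bash
python3 st.py
```

```text
9.225 q [ 27.4  28.6 -40.1 109.8  23.9  50.3   9.3] p [ 0.5306 -0.0172  0.1251] yaw 124.19 F [-6.67 -7.43 12.09] M [-1.507  1.378 -0.038] w 0.011231589996262028 42.14572548866272
```

>>> {"api": "step_arm", "payload": {"motion": [[[0,0,0,0.02,0.005],[0,0,0,0.02,0.005]]]}}

```text
time_s: 9.48
position: [0.5305, -0.0173, 0.1251]
tcp_rot: [[-0.528, 0.849, -0.002], [0.849, 0.528, -0.004], [-0.002, -0.004, -1.0]]
wrist_force: [-5.6, -8.3, 10.2]
width: 0.0111
grip_force: 41.9
```

```bash
python3 st.py
```

```text
9.475 q [ 27.1  28.4 -39.6 109.8  23.5  50.2   7.3] p [ 0.5305 -0.0173  0.1251] yaw 121.87 F [-5.63 -8.27 10.18] M [-1.576  1.345 -0.228] w 0.011142279802182345 41.90518140792847
```

>>> {"api": "step_arm", "payload": {"motion": [[[0,0,0,0.02,0.005],[0,0,0,0.02,0.005]]]}}

```text
time_s: 9.72
position: [0.5304, -0.0173, 0.1251]
tcp_rot: [[-0.494, 0.869, -0.002], [0.869, 0.494, -0.004], [-0.002, -0.004, -1.0]]
wrist_force: [-7.5, -8.4, 14.2]
width: 0.0118
grip_force: 42.3
```

```bash
python3 st.py
```

```text
9.725 q [ 26.7  28.3 -39.  109.9  23.2  50.    5.3] p [ 0.5304 -0.0173  0.1251] yaw 119.61 F [-7.48 -8.41 14.17] M [-1.556  1.691 -0.074] w 0.01180588487458252 42.348092794418335
```

>>> {"api": "step_arm", "payload": {"motion": [[[0,0,0,0.02,0.005]]]}}

```text
time_s: 9.85
position: [0.5303, -0.0173, 0.1251]
tcp_rot: [[-0.477, 0.879, -0.002], [0.879, 0.477, -0.004], [-0.003, -0.004, -1.0]]
wrist_force: [-7.9, -7.9, 13.6]
width: 0.011
grip_force: 42.4
```

```bash
python3 st.py
```

```text
9.85 q [ 26.5  28.2 -38.8 109.9  23.   50.    4.3] p [ 0.5303 -0.0173  0.1251] yaw 118.48 F [-7.86 -7.87 13.63] M [-1.589  1.575  0.145] w 0.01102255526891177 42.37110793590546
```

>>> {"api": "step_arm", "payload": {"motion": [[[0,0,0,0.02,0.005]]]}}

```text
time_s: 9.98
position: [0.5303, -0.0173, 0.1251]
tcp_rot: [[-0.46, 0.888, -0.002], [0.888, 0.46, -0.004], [-0.003, -0.004, -1.0]]
wrist_force: [-8.1, -8.7, 14.4]
width: 0.011
grip_force: 42.4
```

```bash
python3 st.py
```

```text
9.975 q [ 26.3  28.1 -38.5 109.9  22.8  49.9   3.3] p [ 0.5303 -0.0173  0.1251] yaw 117.36 F [-8.11 -8.7  14.42] M [-1.646  1.655  0.269] w 0.011038209383778027 42.445194125175476
```

The moment fell, reversed (pull), and is now rising again, so the notch bottom is just behind. I'll back off a little and let go.

>>> {"api": "step_arm", "payload": {"motion": [[[0,0,0,-0.02,0.005],[0,0,0,-0.02,0.005],[0,0,0,-0.01,0.005]]]}}

```text
time_s: 10.35
position: [0.5304, -0.0173, 0.1251]
tcp_rot: [[-0.503, 0.864, -0.002], [0.864, 0.503, -0.004], [-0.002, -0.004, -1.0]]
wrist_force: [-7.7, -7.3, 14.1]
width: 0.0112
grip_force: 42.3
```

```bash
python3 st.py
```

```text
10.35 q [ 26.8  28.3 -39.2 109.8  23.3  50.1   5.8] p [ 0.5304 -0.0173  0.1251] yaw 120.22 F [-7.71 -7.35 14.13] M [-1.47   1.628 -0.251] w 0.011189123249587436 42.28071391582489
```

>>> {"api": "step_arm", "payload": {"motion": [[[0,0,0,0,0.012],[0,0,0,0,0.02],[0,0,0,0,0.03],[0,0,0,0,0.04],[0,0,0,0,0.04]]]}}

```text
time_s: 10.98
position: [0.5315, -0.0146, 0.1242]
tcp_rot: [[-0.506, 0.863, 0.0], [0.863, 0.506, 0.0], [0.0, 0.0, -1.0]]
wrist_force: [1.0, -1.0, 0.5]
width: 0.0401
grip_force: 0.0
```

>>> {"api": "step_arm", "payload": {"motion": [[[0,0,-0.02,0,0.04],[0,0,-0.04,0,0.04],[0,0,-0.06,0,0.04],[0,0,0,0,0.04]]]}}

```text
time_s: 11.48
position: [0.5338, -0.014, 0.2488]
tcp_rot: [[-0.506, 0.863, 0.008], [0.863, 0.506, -0.001], [-0.004, 0.007, -1.0]]
wrist_force: [0.8, 0.9, -0.4]
width: 0.0403
grip_force: 0.0
```

```bash
python3 -c "
from st import *
go(.5393,-.1132,.25)"
```

```text
11.475 q [ 31.1  20.  -43.7 102.4  15.5  63.3  12.5] p [ 0.5338 -0.014   0.2488] yaw 120.37 F [ 0.79  0.9  -0.38] M [-0.005 -0.016  0.001] w 0.04034617996258571 0.0
tool shift [-0.0883 -0.0454 -0.0011]
```

>>> {"api": "step_arm", "payload": {"motion": [[[-0.0442,-0.0227,0,0,0.04],[-0.0442,-0.0227,0,0,0.04],[0,0,0,-0.16,0.04],[0,0,0,-0.16,0.04],[0,0,0,-0.16,0.04],[0,0,0,-0.16,0.04],[0,0,0,-0.16,0.04],[0,0,0,-0.16,0.04],[0,0,0,-0.16,0.04],[0,0,0,0,0.04]]]}}

```text
time_s: 12.72
position: [0.5366, -0.114, 0.2435]
tcp_rot: [[-0.997, -0.078, -0.001], [-0.078, 0.997, 0.001], [0.001, 0.001, -1.0]]
wrist_force: [-0.1, -0.5, 0.4]
width: 0.0401
grip_force: 0.0
```

```bash
python3 -c "
from st import *
from h import *
go(.539,-.113,.107)
p,d=camera('scene')
cv2.imwrite('pics/c3.png',cv2.resize(p[120:235,150:300],None,fx=5,fy=5,interpolation=cv2.INTER_CUBIC))
"
```

```text
12.725 q [ 48.6  26.  -55.5 100.   23.2  66.4  80.8] p [ 0.5366 -0.114   0.2435] yaw -175.52 F [-0.13 -0.49  0.36] M [ 0.018  0.016 -0.014] w 0.040091163464159446 0.0
tool shift [-0.0026  0.0007  0.1365]
```

View pics/c3.png

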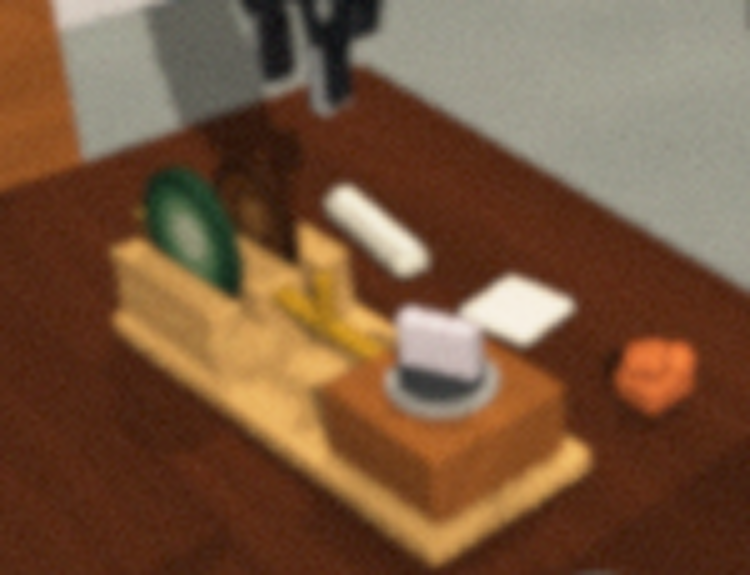

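The gripper is clear, the scene is undisturbed, and the knob is turned (bar near (440,340) in the crop). The jaws are still along the bolt, so I'll turn 90° to give the fingers room beside the case.

>>> {"api": "step_arm", "payload": {"motion": [[[-0.0026,0.0007,0,0.1745,0.035],[0,0,0,0.1745,0.035],[0,0,0,0.1745,0.035],[0,0,0,0.1745,0.035],[0,0,0,0.1745,0.035],[0,0,0,0.1745,0.035],[0,0,0,0.1745,0.035],[0,0,0,0.1745,0.035],[0,0,0,0.1745,0.035],[0,0,0,0,0.035]]]}}

```text
time_s: 14.02
position: [0.5394, -0.1129, 0.2443]
tcp_rot: [[-0.078, 0.997, 0.0], [0.997, 0.078, -0.0], [-0.0, 0.0, -1.0]]
wrist_force: [0.1, -0.2, 0.1]
width: 0.0348
grip_force: 0.0
```

```bash
python3 -c "
from st import *
go(.539,-.113,.108)
"
```

```text
14.025 q [ 34.7  20.6 -35.6 100.5  13.3  63.2  -0.7] p [ 0.5394 -0.1129  0.2443] yaw 94.48 F [ 0.14 -0.17  0.15] M [-0.013  0.061  0.017] w 0.0348150062685288 0.0
tool shift [ 0.     -0.0005  0.1363]
```

>>> {"api": "step_arm", "payload": {"motion": [[[0,0,0.03,0,0.035],[0,0,0.03,0,0.035],[0,0,0.03,0,0.035],[0,0,0.025,0,0.035],[0,0,0.015,0,0.035],[0,0,0.006,0,0.035],[0,0,0,0,0.035]]]}}

```text
time_s: 14.9
position: [0.5397, -0.1131, 0.1085]
tcp_rot: [[-0.08, 0.997, 0.0], [0.997, 0.08, 0.0], [0.0, 0.0, -1.0]]
wrist_force: [-0.9, -0.9, 0.7]
width: 0.0352
grip_force: 0.0
```

>>> {"api": "step_arm", "payload": {"motion": [[[0,0,0,0,0.02],[0,0,0,0,0.01],[0,0,0,0,0.005],[0,0,0,0,0.005],[0,0,0,0,0.005],[0,0,0,0,0.005]]], "force": 20}}

```text
time_s: 15.65
position: [0.5366, -0.1135, 0.1087]
tcp_rot: [[-0.079, 0.997, -0.006], [0.997, 0.079, -0.001], [-0.001, -0.006, -1.0]]
wrist_force: [-11.5, 0.1, 9.1]
width: 0.0111
grip_force: 19.7
```

```bash
python3 st.py
```

```text
15.65 q [ 31.2  29.5 -32.  108.3  20.6  48.3  -6.9] p [ 0.5366 -0.1135  0.1087] yaw 94.53 F [-11.47   0.09   9.13] M [ 0.011  2.391 -0.052] w 0.011109602157340508 19.712154418230057
```

>>> {"api": "step_arm", "payload": {"motion": [[[0,-0.0015,0,0,0.005],[0,-0.0015,0,0,0.005],[0,0,0,0,0.005]]]}}

```text
time_s: 16.02
position: [0.5364, -0.1136, 0.1088]
tcp_rot: [[-0.079, 0.997, 0.0], [0.997, 0.079, -0.001], [-0.001, -0.0, -1.0]]
wrist_force: [-4.5, -0.4, 4.4]
width: 0.0109
grip_force: 19.9
```

>>> {"api": "step_arm", "payload": {"motion": [[[0.001,0,0,0,0.005],[0.001,0,0,0,0.005],[0,0,0,0,0.005]]]}}

```text
time_s: 16.4
position: [0.5362, -0.1118, 0.1087]
tcp_rot: [[-0.079, 0.997, -0.0], [0.997, 0.079, -0.001], [-0.001, -0.0, -1.0]]
wrist_force: [-5.3, -1.4, 6.7]
width: 0.0112
grip_force: 20.1
```

```bash
python3 st.py
```

```text
16.4 q [ 31.2  29.4 -32.1 108.6  20.6  47.8  -7.1] p [ 0.5362 -0.1118  0.1087] yaw 94.54 F [-5.33 -1.43  6.65] M [-0.25   0.971  0.026] w 0.011243692621526372 20.06038337945938
```

Moved 1.8 mm with about 1.4 N, so it looks free. I'll continue gently.

>>> {"api": "step_arm", "payload": {"motion": [[[0.001,0,0,0,0.005],[0.001,0,0,0,0.005],[0.001,0,0,0,0.005]]]}}

```text
time_s: 16.77
position: [0.536, -0.109, 0.1087]
tcp_rot: [[-0.079, 0.997, -0.0], [0.997, 0.079, -0.001], [-0.001, -0.0, -1.0]]
wrist_force: [-4.4, -1.5, 6.9]
width: 0.0109
grip_force: 20.1
```

Unblocked: 4.6 mm of travel at 1.5 N.

>>> {"api": "step_arm", "payload": {"motion": [[[0.002,0,0,0,0.005],[0.002,0,0,0,0.005],[0.002,0,0,0,0.005],[0.002,0,0,0,0.005],[0.002,0,0,0,0.005],[0.002,0,0,0,0.005],[0.002,0,0,0,0.005],[0.002,0,0,0,0.005],[0.002,0,0,0,0.005]]]}}

```text
time_s: 17.9
position: [0.5346, -0.091, 0.1087]
tcp_rot: [[-0.079, 0.997, -0.0], [0.997, 0.079, -0.001], [-0.001, -0.0, -1.0]]
wrist_force: [-4.4, -2.6, 6.7]
width: 0.0113
grip_force: 20.1
```

>>> {"api": "step_arm", "payload": {"motion": [[[0.001,0,0,0,0.005],[0.001,0,0,0,0.005],[0.001,0,0,0,0.005],[0.001,0,0,0,0.005],[0.001,0,0,0,0.005],[0.001,0,0,0,0.005]]]}}

```text
time_s: 18.65
position: [0.5341, -0.085, 0.1087]
tcp_rot: [[-0.079, 0.997, -0.0], [0.997, 0.079, -0.001], [-0.001, -0.0, -1.0]]
wrist_force: [-3.1, -0.5, 5.9]
width: 0.0113
grip_force: 20.1
```

```bash
python3 st.py
```

```text
18.65 q [ 28.8  28.8 -32.4 109.5  20.6  47.4 -10. ] p [ 0.5341 -0.085   0.1087] yaw 94.53 F [-3.12 -0.51  5.9 ] M [-0.432  0.958  0.023] w 0.011292594946396547 20.08013516664505
```

>>> {"api": "step_arm", "payload": {"motion": [[[0.0005,0,0,0,0.005],[0.0004,0,0,0,0.005],[0,0,0,0,0.005],[0,0,0,0,0.012],[0,0,0,0,0.02],[0,0,0,0,0.035],[0,0,0,0,0.035]]]}}

```text
time_s: 19.52
position: [0.5344, -0.0833, 0.1083]
tcp_rot: [[-0.08, 0.997, 0.0], [0.997, 0.08, 0.0], [0.0, 0.0, -1.0]]
wrist_force: [0.2, -0.1, 1.1]
width: 0.0349
grip_force: 0.0
```

>>> {"api": "step_arm", "payload": {"motion": [[[0,0,-0.02,0,0.035],[0,0,-0.04,0,0.035],[0,0,-0.06,0,0.035],[-0.05,-0.02,0,0,0.035],[0,-0.06,0,0,0.035],[0,-0.06,0,0,0.035],[0,-0.06,0,0,0.035],[0,0,0,0,0.035],[0,0,0,0,0.035]]]}}

```text
time_s: 20.65
position: [0.3393, -0.1496, 0.2289]
tcp_rot: [[-0.079, 0.997, 0.002], [0.997, 0.079, -0.001], [-0.001, 0.002, -1.0]]
wrist_force: [-0.5, -0.5, 0.2]
width: 0.0347
grip_force: 0.0
```

```bash
python3 - <<'E'
from h import *
import st
p,d=camera("top")
vs,us=np.mgrid[135:205,245:415]
c=get_calibration("top");f=192/np.tan(np.radians(c["vertical_fov"]/2))
D=d[vs,us];W=(np.stack([(us-c["cx"])/f*D,(vs-c["cy"])/f*D,D],-1)-c["t"])@c["R"];z=W[...,2]
P=W[(z>.098)&(z<.12)&(us>312)&(us<345)&(vs>152)&(vs<175)]
a=np.radians(4.43);yd=np.array([-np.sin(a),np.cos(a)])
print(len(P),((P[:,:2]-[.5389,-.1082])@yd).mean() if len(P) else 0)
cv2.imwrite("pics/c4.png",cv2.resize(p[115:255,175:445],None,fx=2.9,fy=2.9,interpolation=cv2.INTER_CUBIC))
E
```

```text
20.65 q [ 52.5   1.6 -36.1 123.3   1.2  55.3  20.3] p [ 0.3393 -0.1496  0.2289] yaw 94.53 F [-0.48 -0.45  0.15] M [-0.043  0.012 -0.022] w 0.03473771650106115 0.0
33 0.02532031972029077
```

View pics/c4.png

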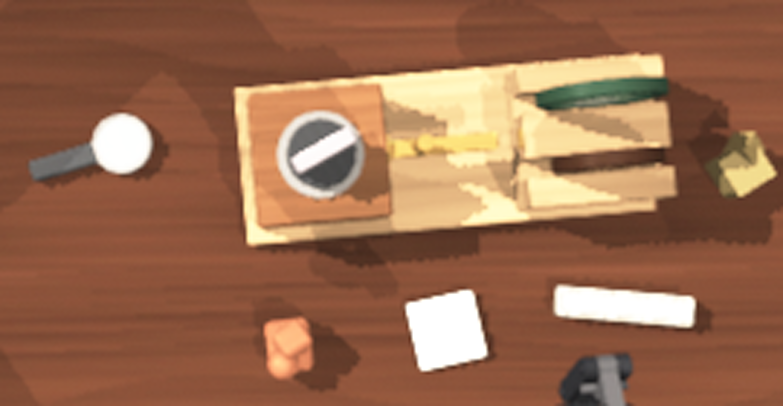

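The view shows the bolt drawn: its peg is next to the case at about (405,148) in the crop, measured at y = +25 mm in the stand's frame. The bar's end at (495,140) is clear of the rack, the knob sits in its notch, the other objects are undisturbed and the gripper is clear.

```bash
python3 -c "
from plant import *
print(order.sign_off())"
```

```text
the job is handed in; nothing more can be done
None
```

The knob is settled in its notch, the bolt is drawn to about y = +25 mm in the stand's frame (21 mm needed), nothing else was disturbed as far as the last picture shows, and the job is handed in; the sign-off returned no verdict.

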